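# Pack the sensor module into its sloped clamshell case

### The job

Put the copper-coloured sensor module into the pocket of the open clamshell case on the sloped stand, long side along the pocket's long side and fully home, while the lid is still open. Then swing the stiff white lid over and press it gently shut until the two halves meet rim to rim all round, and let go. Leave the black dummy module, the torch and the meter where they are.

Things in the scene. Friction and masses are not known exactly. Their poses are not given: they have to be found in the camera images.
- module: the copper sensor module: a block 70 (its x) x 40 (its y) x 48 mm high (its z) with a brass top plate bearing a black lens disc, about 0.3 kg, standing on the blue mat. Origin: centre of its underside; z up through the top plate. Either way round (half turn) fits the pocket.
- dummy: black plastic dummy module of the same 70 x 40 x 48 mm shape, grey top plate, origin at the centre of its underside; free-standing; a bystander, leave it where it is
- torch: torch with red grip lying on the mat, 115 mm long (x), 30 mm thick, origin under its middle; free-standing; a bystander, leave it where it is
- meter: flat hand meter, 90 x 55 x 23 mm, black with green screen and yellow strip, origin under its middle; free-standing; a bystander, leave it where it is
- stand: fixed aluminium stand, foot 170 x 130 mm, carrying the grey lower half of the clamshell case, which slopes 30 degrees down towards the stand's front (its -x; about the robot's right, -y). Lower half: 130 (x) x 110 (y) x 30 mm, flat rim. Origin: centre of the foot's underside.
- nest (a point): centre of the pocket's mouth, in the rim plane of the grey lower half. z points out along the pocket's axis (30 degrees from vertical), x up the slope to the hinge, y along the hinge. Pocket 72 mm (x) x 42 mm (y), chamfered mouth, 22 mm deep: the seated module stands 26 mm proud. Nothing stands above the rim but the open lid beyond the hinge.
- lid_hinge (a point): middle of the hinge axis (its y) at the upper edge of the case: 62 mm from nest along nest's x, in the rim plane. It turns with the lid: -x runs from hinge to the lid's free edge, z points out through the lid's outer face.
- lid_edge (a point): on the white lid: middle of the corner between outer face and free-end wall, 127 mm from the hinge along the lid, 36 mm above its rim plane; axes as lid_hinge. The lid is a hollow shell 130 x 110 x 36 mm, 5 mm walls. An orange tab 40 mm wide (y), 10 mm thick (z, 6 to 16 mm above the lid's rim plane) sticks out 21 mm beyond the free end.
- lid (a joint): lid angle in rad: 0 = shut, rims touching; grows as it opens (about 2.1 = lid standing vertical). The hinge is stiff (0.5 N m): the lid stays wherever it is left and needs about 4 to 6 N at its free end to move, all the way down to the stop.
Not all that is in view belongs to the job. Of the things that look like the stand, the largest one is meant.

How it is judged (in metres and radians):
On the way, in this order (a step that is already met when the one before it is completed fails the run):
1. the module is fully home in the pocket (within 3 mm) with the lid still open (over 1 rad) (z of module in the frame of nest below -0.019 m and x of module in the frame of nest between -0.005 and 0.005 m and y of module in the frame of nest between -0.005 and 0.005 m and angle between the z axis of module and the z axis of nest, either way round below 0.07 rad and value of joint lid above 1 rad), for 0.2 s.
2. the lid is shut, within 0.02 rad, on the seated module (z of module in the frame of nest below -0.019 m and x of module in the frame of nest between -0.005 and 0.005 m and y of module in the frame of nest between -0.005 and 0.005 m and angle between the z axis of module and the z axis of nest, either way round below 0.07 rad and value of joint lid below 0.02 rad), for 0.2 s.
At the end, for the whole second after the job is handed in: The module is in the pocket, within 3 mm of the bottom, 5 mm of its centre and 0.07 rad of square; the lid is shut to within 0.02 rad (2.5 mm at its free end) and at rest; dummy, torch and meter are within 25 mm of where they started (all of step 2 and velocity of joint lid between -0.05 and 0.05 rad/s and linear speed of module below 0.02 m/s and distance of each of dummy, torch, meter from where it was at the start of the episode below 0.025 m); the robot touches nothing.
It fails at once if the case, its lid or stand is pressed or struck by the robot with more than 45 N (contact force between any of the arm, the fingers and stand above 45 N).
It fails at once if a bystander is pushed more than 25 mm (distance of any of dummy, torch, meter from where it was at the start of the episode above 0.025 m).
It also fails if it takes over 72 s, if anything falls off the work surface, if the arm or the gripper's body presses on something with over 40 N, if the wrist force passes 120 N, or if a joint passes its speed limit or range.

### The arm

A 6-joint arm with a two-finger parallel gripper is mounted at the origin on the work surface. World frame = base frame: x ahead of the robot, y to its left, z up, the work surface at z = 0. Lengths are in mm, angles in rad, forces in N, time in s.
With the tool pointing down it reaches from about 350 to 875 mm from the base axis. Payload 15.5 kg.
Tool frame: the origin (TCP) lies at the very end of the fingers, on their centre line; the grasp point (between the pads) lies bot.tcp_to_grasp behind it (bot.tcp_to_grasp is the distance from the TCP to the grasp point, in mm); z points along the fingers, y is the line along which they close (so a half turn about z gives the same grasp; the last joint's range is limited). The gripper opens to 85 mm and grips with 20 to 120 N. Pads are 22 mm wide; open, the fingers measure 114 mm over their backs; the gripper's body (76 mm by 85 mm) begins 54 mm behind the grasp point. The pads swing forward as they close: fully open they stand 13 mm farther back than shut.
Start: joints at [1.165, 0.494, 1.345, -0, 1.302, -0.096], TCP at [191.133, 595.059, 231.277] pointing down, gripper open.
Joint ranges: [-2.91, 2.91], [-0.82, 2.16], [0.22, 2.67], [-1.22, 4.37], [0.12, 2.79], [-3.08, 3.08]. Speed limits (rad/s): [1.89, 1.89, 2.57, 3.01, 3.01, 3.01].

### API

Orientations are given as a unit quaternion [x, y, z, w].
In Python, from bench import bot gives the robot as it stands.
- The arm moves only by the tool apply_moves, never from a script. Its argument "steps" is a list of rows, each a list of 3 entries, a list of its own where there are three numbers: the shift along the tool's x, y, z in mm, then the turn, a rotation vector about the tool's x, y, z in degrees, then the opening, from -1 (shut) to 1 (fully open). In form: [[[dx, dy, dz], [ax, ay, az], jaw], ...]. A call has 1 to 12 rows; each row shifts and turns the commanded pose from where the row before left it, along the tool's axes as they then stand; what a row does not reach is not made up. A row lasts 1/10 s, in which the tool goes at most 50 mm and 8.59 degrees, less where a joint would pass 70% of its speed; a pose out of reach is approached as far as the arm can. A call with a gripper value outside its range is refused whole. The fingers move at their own pace and stop on an object; "squeeze" is the grip in N (left out, the last holds). Time passes only in rows, so rows that do not move let the fingers close. It gives the time, the measured TCP pose, the force, the opening and the grip force at its end, in the units of the state.
- bot.read_state(): the state, without advancing time (a new reading comes with each control period).
- bot.grab_frame(name): name is "side" or "top" or "wrist"; returns (picture, depth): 480x640x3 uint8, red, green, blue; 480x640 float32, mm along the optical axis (not along the pixel's ray), 0 where there is no reading.
- bot.camera_model(name): a dict with "fx", "fy", "cx", "cy" (pixels), "view" (4x4, takes a point from world to camera coordinates). Camera axes: x right, y up, looking along -z (the intrinsics and any distortion apply to the point x, -y, -z); pixel columns grow to the right and rows downward; lengths in mm; the calibration is good to about 2 mm. A picture is of the moment at which its call begins: read the wrist's pose just before it. camera_model takes no time and is no camera call; for the wrist camera it gives the pose at the moment of the call.
- bot.finish_job(): hands the job in; it is judged then, once.
The state is a dict: "t": time; "joints": joint angles; "joint_velocities": joint speeds; "joint_torque": joint torques, N m; "ee_pos": TCP position; "tool_rot": TCP orientation; "force": force on the tool from outside, world axes, zero at the start; "moment": the same for the moment, N m; "opening": finger opening in mm; "finger_force": force on a finger pad.
Only numpy, scipy, OpenCV 4.12 (cv2) and the standard library are available. Lean on these libraries where they do the work, as an engineer would, in place of code of your own. Each camera call takes 0.05 s, during which the arm holds its last target. There are 200 camera calls.

## Working session

There is one attempt and no reset: what is moved stays moved. The work goes in short steps, Python scripts to look and compute and a tool call to move; the robot and the scene stay as the last step left them, time stands still between calls to the robot, and variables do not carry over. Pictures are saved under pics/ and viewed, at most 10 in all, crops included, and the job is handed in when it is done.

Besides the shell and the picture viewer there is one more tool, called by a JSON object that holds its "fn" and its "kwargs", one argument or row to a line. apply_moves: Moves the arm, as the interface text tells. Its arguments: {"type":"object","properties":{"steps":{"type":"array"},"squeeze":{"type":"number"}},"required":["steps"]}

```bash
ls; mkdir -p pics; python3 - <<'E'
from bench import bot
import cv2,numpy as np
print(bot.read_state(), bot.tcp_to_grasp)
for n in("side","top"):
    p,d=bot.grab_frame(n); cv2.imwrite(f"pics/{n}0.png",p[:,:,::-1]); np.savez(f"pics/{n}0.npz",p=p,d=d); c=bot.camera_model(n); print(n,c); np.save(f"pics/{n}_cam.npy",c,allow_pickle=True)
    print((d>0).mean())
E
```

```text
pics
{'t': 0.0, 'joints': array([ 1.16451123e+00,  4.94192345e-01,  1.34614697e+00, -1.21872237e-05,
        1.30248888e+00, -9.55203384e-02]), 'joint_velocities': array([ 0.00146422, -0.00029663, -0.00066784, -0.00082624,  0.00118426,
       -0.00022313]), 'joint_torque': array([-2.35006219e-04, -8.82195425e+01, -3.83865595e+01, -2.08589745e-04,
        1.02627699e-02,  5.22281141e-05]), 'ee_pos': array([190.98451011, 594.72112655, 230.68918965]), 'tool_rot': array([ 1.54756252e-01,  9.87952489e-01, -5.99881952e-04, -1.47687497e-04]), 'force': array([ 0.07891709, -0.40880242,  0.54271049]), 'moment': array([ 0.01608469, -0.01067879,  0.01636348]), 'finger_force': 0.0, 'opening': 85.65982334675198} 18.700000000000003
side {'fx': 552.2505615787712, 'fy': 552.2505615787712, 'cx': 321.2404686606467, 'cy': 240.70228627941106, 'view': array([[ 9.81754966e-01, -1.90141200e-01,  1.87349131e-03,
        -5.79114120e+02],
       [ 8.71653654e-02,  4.58773260e-01,  8.84267660e-01,
        -1.54090064e+02],
       [-1.68995222e-01, -8.67970864e-01,  4.66976654e-01,
        -1.00510748e+03],
       [ 0.00000000e+00,  0.00000000e+00,  0.00000000e+00,
         1.00000000e+00]])}
0.9960026041666666
top {'fx': 442.54745630078475, 'fy': 442.54745630078475, 'cx': 316.76519111896437, 'cy': 232.8498095854036, 'view': array([[ 5.88956857e-03, -9.99539749e-01, -2.97590952e-02,
         2.11385713e+01],
       [ 9.84602571e-01,  5.97066668e-04,  1.74806809e-01,
        -5.97020345e+02],
       [-1.74708586e-01, -3.03304183e-02,  9.84152923e-01,
        -8.06160444e+02],
       [ 0.00000000e+00,  0.00000000e+00,  0.00000000e+00,
         1.00000000e+00]])}
0.9959212239583334
```

View pics/top0.png

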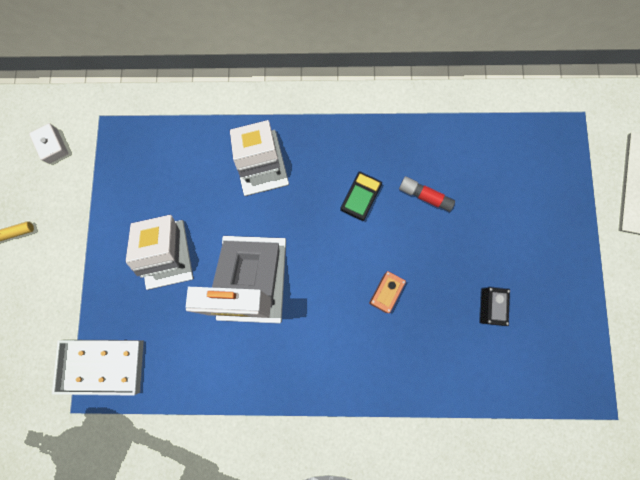

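View pics/side0.png

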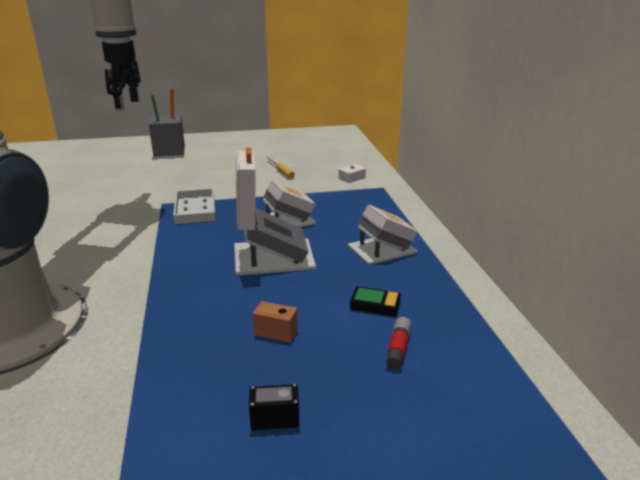

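The top view shows the open, largest stand at about (250,280), with its lid at (230,300). Two smaller closed look-alikes are at (155,245) and (258,150). The copper module is at (388,292), the dummy at (497,307), the meter at (362,196) and the torch at (427,194). Next I measure these from depth and masks.

```bash
cat > h.py <<'E'
import numpy as np, cv2
def cloud(d,c):
    v,u=np.mgrid[:480,:640]
    P=np.stack([(u-c["cx"])/c["fx"]*d,-(v-c["cy"])/c["fy"]*d,-d],-1)
    V=np.array(c["view"]); return (P-V[:3,3])@V[:3,:3]
def proj(X,c):
    V=np.array(c["view"]); p=np.atleast_2d(X)@V[:3,:3].T+V[:3,3]
    return np.stack([c["cx"]+c["fx"]*p[:,0]/-p[:,2], c["cy"]-c["fy"]*p[:,1]/-p[:,2]],-1)
def plane(P):
    c=np.median(P,0)
    for _ in range(5):
        n=np.linalg.svd(P-c,full_matrices=False)[2][2]; r=(P-c)@n
        P=P[abs(r)<max(1.0,2*np.std(r))]; c=P.mean(0)
    return c,n*np.sign(n[2] if abs(n[2])>.1 else n[0]),np.std((P-c)@n),len(P)
def load(n,k=0):
    z=np.load(f"pics/{n}{k}.npz"); c=np.load(f"pics/{n}_cam.npy",allow_pickle=True).item()
    return z["p"],z["d"],c
E
python3 - <<'E'
from h import *
for n in("top","side"):
    p,d,c=load(n); W=cloud(d,c); V=c["view"]; print(n,"cam at",-V[:3,:3].T@V[:3,3])
    hsv=cv2.cvtColor(p,cv2.COLOR_RGB2HSV); H,S,Vv=cv2.split(hsv)
    m=(H<18)&(S>110)&(Vv>60)
    k,lab,st,ce=cv2.connectedComponentsWithStats(m.astype(np.uint8))
    for i in range(1,k):
        if st[i,4]>60:
            Q=W[lab==i]; print(n,ce[i].round(),st[i,4],np.median(Q,0).round(1),Q[:,2].min().round(),Q[:,2].max().round())
# mat height
p,d,c=load("top");W=cloud(d,c);print("mat z",np.median(W[330:400,300:450,2]))
for (u,v) in [(388,292),(497,307),(240,270),(260,255),(225,290),(235,310),(270,300),(250,310),(250,243),(255,315),(244,268),(225,260)]:
    print((u,v),p[v,u],W[v,u].round(1))
E
```

```text
top cam at [446.86011775  -2.96588034 898.37744346]
top [431. 196.] 284 [ 676.8 -206.    27.3] 13.0 898.0
top [387. 292.] 422 [ 483.9 -108.2   48.2] -1.0 898.0
top [221. 294.] 170 [470.9 156.  251.4] 236.0 898.0
side cam at [ 412.12111903 -911.82506063  606.7035529 ]
side [171. 102.] 98 [274.6 971.8 158.5] -22.0 607.0
side [248. 154.] 64 [470.3 140.5 249.3] 233.0 254.0
side [275. 321.] 1302 [ 482.3 -127.8   37.3] 2.0 607.0
side [399. 340.] 260 [ 681.4 -211.1   28.4] 20.0 32.0
mat z 1.0166232905704402
(388, 292) [226 182 109] [ 483.8 -112.4   50.7]
(497, 307) [145 146 149] [ 456.9 -314.9   49.5]
(240, 270) [108 108 110] [524.5 170.6  51.4]
(260, 255) [128 127 130] [552.7 131.5  59. ]
(225, 290) [236 240 241] [477.9 155.9 229.1]
(235, 310) [224 221 218] [448.2 139.  231.6]
(270, 300) [97 95 93] [466.3 104.1 104.2]
(250, 310) [218 218 217] [448.3 116.6 231.2]
(250, 243) [124 124 126] [578.3 154.4  43.5]
(255, 315) [127 124 120] [440.5 118.2 175.7]
(244, 268) [127 127 129] [529.  164.3  44.9]
(225, 260) [128 128 130] [542.2 197.4  64.6]
```

```bash
python3 - <<'E'
import cv2
a=cv2.imread("pics/top0.png")[220:335,170:320]; b=cv2.imread("pics/side0.png")[140:280,220:330]
a=cv2.resize(a,(520,400),interpolation=cv2.INTER_CUBIC); b=cv2.resize(b,(280,356),interpolation=cv2.INTER_CUBIC)
b=cv2.copyMakeBorder(b,0,44,0,0,cv2.BORDER_CONSTANT)
cv2.imwrite("pics/crop1.png",cv2.hconcat([a,b]))
E
```

```text
(no output)
```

View pics/crop1.png

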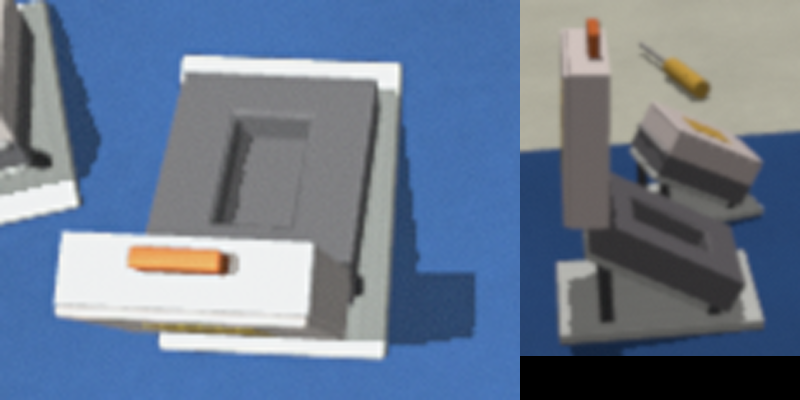

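The crop confirms the target: the big stand with the grey lower half, and its pocket's long side running up the slope. The slope falls away from the robot (+x) and the lid stands up on the robot's side. Now I fit the frames.

```bash
python3 - <<'E'
from h import *
def onplane(u,v,c,c0,n):
    V=c["view"]; R=V[:3,:3]; o=-R.T@V[:3,3]
    r=np.stack([(u-c["cx"])/c["fx"],-(v-c["cy"])/c["fy"],-np.ones_like(u,float)],-1)@R
    return o+r*(((c0-o)@n)/(r@n))[...,None]
def module(n):
    p,d,c=load(n);W=cloud(d,c)
    hsv=cv2.cvtColor(p,cv2.COLOR_RGB2HSV)
    return p,d,c,W,hsv
for n in("top","side"):
    p,d,c,W,hsv=module(n)
    lo=(hsv[...,1]<40)
    box=(W[...,0]>470)&(W[...,0]<600)&(W[...,1]>70)&(W[...,1]<230)&(W[...,2]>25)&(W[...,2]<130)&lo&(hsv[...,2]>80 if n=="top" else hsv[...,2]>0)
    # rim: ransac on plane
    P=W[box]; rng=np.random.default_rng(0); best=0
    for _ in range(400):
        a,b,e=P[rng.choice(len(P),3,False)]; nn=np.cross(b-a,e-a); L=np.linalg.norm(nn)
        if L<100: continue
        nn/=L
        if abs(nn[2])<.75 or abs(nn[2])>.95: continue
        k=(abs((P-a)@nn)<1.5).sum()
        if k>best: best=k; bb=(a,nn)
    Q=P[abs((P-bb[0])@bb[1])<2]; c0,nz,s,k=plane(Q)
    print(n,"rim plane",c0.round(1),nz.round(4),"tilt",np.degrees(np.arccos(nz[2])).round(2),s.round(2),k)
    h=(W-c0)@nz
    rim=(box&(abs(h)<2.5)).astype(np.uint8)
    v,u=np.nonzero(rim); X=onplane(u,v,c,c0,nz)
    ex=np.array([-1,0,0.])-nz*(-nz[0]); ex/=np.linalg.norm(ex); ey=np.cross(nz,ex)
    ab=np.stack([(X-c0)@ex,(X-c0)@ey],-1).astype(np.float32)
    r=cv2.minAreaRect(ab); print(" rim rect",r)
    print(" range",np.percentile(ab,[.5,99.5],axis=0))
    # pocket: hole in rim
    cs,hi=cv2.findContours(rim,cv2.RETR_CCOMP,cv2.CHAIN_APPROX_NONE)
    for q,hh in zip(cs,hi[0]):
        if hh[3]>=0 and cv2.contourArea(q)>150:
            u,v=q[:,0,0],q[:,0,1]; X=onplane(u,v,c,c0,nz); ab2=np.stack([(X-c0)@ex,(X-c0)@ey],-1).astype(np.float32)
            r=cv2.minAreaRect(ab2); ctr=c0+ex*r[0][0]+ey*r[0][1]; print(" pocket",r,"world",ctr.round(1), "area px",cv2.contourArea(q))
    # yaw from side edges of rim : fit line per row in ab coordinates
    print(" ex",ex.round(4),"ey",ey.round(4))
    # module top
    m=(abs(W[...,2]-49)<3.5)&(W[...,0]>430)&(W[...,0]<540)&(W[...,1]>-170)&(W[...,1]<-50)
    v,u=np.nonzero(m); X=onplane(u,v,c,np.array([0,0,49.]),np.array([0,0,1.]))
    r=cv2.minAreaRect(X[:,:2].astype(np.float32)); print(" module",r, "z",np.median(W[m][:,2]))
    m=(abs(W[...,2]-49)<3.5)&(W[...,0]>400)&(W[...,0]<520)&(W[...,1]>-380)&(W[...,1]<-250)
    print(" dummy",cv2.minAreaRect(W[m][:,:2].astype(np.float32)))
    # lid
    m=(W[...,0]>420)&(W[...,0]<500)&(W[...,1]>60)&(W[...,1]<230)&(W[...,2]>215)&(W[...,2]<240)
    print(" lid top",len(W[m]),plane(W[m])[0:3],cv2.minAreaRect(W[m][:,:2].astype(np.float32)))
E
```

```text
top rim plane [535.  154.4  67.9] [ 0.5013 -0.0192  0.8651] tilt 30.11 0.87 1800
 rim rect ((6.2758331298828125, -2.0246009826660156), (110.14505004882812, 125.29448699951172), 87.51849365234375)
 range [[-57.51578602 -55.97240604]
 [ 64.86043785  53.34614029]]
 pocket ((9.78609848022461, -2.5145263671875), (48.63332748413086, 80.35660552978516), 88.73975372314453) world [526.5 156.8  72.9] area px 762.5
 ex [-0.8653 -0.0111  0.5012] ey [ 0.     -0.9998 -0.0222]
 module ((485.2951965332031, -111.92488098144531), (39.94658660888672, 69.64244079589844), 61.45745849609375) z 48.70675864493644
 dummy ((459.5072021484375, -317.5749816894531), (40.69235610961914, 69.75439453125), 84.19857025146484)
 lid top 1619 (array([462.26359119, 157.63143662, 231.0412917 ]), array([ 0.05814717, -0.00273708,  0.99830427]), np.float64(0.8761800015582993)) ((463.01446533203125, 159.0085906982422), (110.46107482910156, 37.0106086730957), 87.91935729980469)
side rim plane [528.7 149.8  72.1] [ 0.4994 -0.0212  0.8661] tilt 29.99 0.67 761
 rim rect ((0.7241859436035156, -1.7073516845703125), (119.6775131225586, 128.299560546875), 86.7331771850586)
 range [[-61.82394079 -60.51312418]
 [ 64.20553284  55.73157719]]
 pocket ((3.3655776977539062, -3.5946483612060547), (51.360084533691406, 75.72211456298828), 85.3326644897461) world [525.8 153.3  73.8] area px 242.5
 ex [-0.8664 -0.0122  0.4992] ey [ 0.     -0.9997 -0.0244]
 module ((485.16741943359375, -117.20472717285156), (43.84599304199219, 71.23558044433594), 61.72488784790039) z 48.906816767420175
 dummy ((459.240478515625, -320.1410217285156), (42.60586929321289, 69.94898986816406), 85.20831298828125)
 lid top 449 (array([461.35807089, 146.91239936, 231.70478961]), array([ 0.04291264, -0.01066016,  0.99902195]), np.float64(0.8816154857212625)) ((463.06304931640625, 156.7244873046875), (114.77581024169922, 36.91737365722656), 87.71919250488281)
```

{"fn": "apply_moves", "kwargs": {
  "steps": [
    [[0, 0, -17], [0, 0, 1.8], 1],
    [[0, 0, -17], [0, 0, 1.8], 1],
    [[0, 0, -17], [0, 0, 1.8], 1],
    [[0, 0, -17], [0, 0, 1.8], 1],
    [[0, 0, -17], [0, 0, 1.8], 1],
    [[0, 0, -15], [0, 0, 1.7], 1],
    [[-27, -22, 0], [0, 0, 0], 1],
    [[-27, -22, 0], [0, 0, 0], 1],
    [[-27, -22, 0], [0, 0, 0], 1],
    [[-27, -22, 0], [0, 0, 0], 1],
    [[-27, -22, 0], [0, 0, 0], 1],
    [[-27, -22, 0], [0, 0, 0], 1]
  ],
  "squeeze": 40
}}

```text
t: 1.3
ee_pos: [270.6, 400.3, 331.0]
tool_rot: [0.246, 0.969, -0.0, -0.0]
force: [0.5, 0.4, 0.9]
opening: 85.3
finger_force: 0.0
```

{"fn": "apply_moves", "kwargs": {
  "steps": [
    [[-27, -22, 0], [0, 0, 0], 1],
    [[-27, -22, 0], [0, 0, 0], 1],
    [[-27, -22, 0], [0, 0, 0], 1],
    [[-27, -22, 0], [0, 0, 0], 1],
    [[-27, -22, 0], [0, 0, 0], 1],
    [[-27, -22, 0], [0, 0, 0], 1],
    [[-27, -22, 0], [0, 0, 0], 1],
    [[-27, -22, 0], [0, 0, 0], 1],
    [[-27, -22, 0], [0, 0, 0], 1],
    [[-27, -22, 0], [0, 0, 0], 1],
    [[-27, -22, 0], [0, 0, 0], 1],
    [[-27, -22, 0], [0, 0, 0], 1]
  ]
}}

```text
t: 2.5
ee_pos: [429.4, 13.7, 331.2]
tool_rot: [0.246, 0.969, 0.0, -0.0]
force: [0.0, 0.8, 0.4]
opening: 85.6
finger_force: 0.0
```

{"fn": "apply_moves", "kwargs": {
  "steps": [
    [[-27, -22, 20], [0, 0, 0], 1],
    [[-27, -22, 20], [0, 0, 0], 1],
    [[-27, -22, 20], [0, 0, 0], 1],
    [[-27, -22, 20], [0, 0, 0], 1],
    [[0, 0, 20], [0, 0, 0], 1],
    [[0, 0, 20], [0, 0, 0], 1],
    [[0, 0, 0], [0, 0, 0], 1]
  ]
}}

```text
t: 3.2
ee_pos: [480.7, -113.5, 209.1]
tool_rot: [0.246, 0.969, 0.0, -0.002]
force: [0.8, 0.5, 0.8]
opening: 85.1
finger_force: 0.0
```

```bash
cat >> h.py <<'E'
from scipy.spatial.transform import Rotation as Rot
def snap(n,k):
    from bench import bot
    s=bot.read_state(); c=bot.camera_model(n); p,d=bot.grab_frame(n)
    cv2.imwrite(f"pics/{n}{k}.png",p[:,:,::-1]); np.savez(f"pics/{n}{k}.npz",p=p,d=d)
    return p,d,c,s
def delta(p,R,s):
    "turn in tool frame (deg) first, then shift in the turned frame"
    R0=Rot.from_quat(s["tool_rot"]); 
    print("turn",(R0.inv()*R).as_rotvec(degrees=True).round(2),"shift after",R.inv().apply(np.array(p)-s["ee_pos"]).round(1))
E
python3 - <<'E'
from h import *
p,d,c,s=snap("wrist",1); print(s["t"],s["ee_pos"],s["tool_rot"],s["force"]); W=cloud(d,c)
V=c["view"];print("cam",-V[:3,:3].T@V[:3,3],V[2,:3], c["fx"])
m=(abs(W[...,2]-49)<3.5)&(W[...,0]>430)&(W[...,0]<540)&(W[...,1]>-170)&(W[...,1]<-50)
r=cv2.minAreaRect(W[m][:,:2].astype(np.float32)); print(r,m.sum(),np.median(W[m][:,2]))
v,u=np.nonzero(m);print(u.min(),u.max(),v.min(),v.max())
hsv=cv2.cvtColor(p,cv2.COLOR_RGB2HSV); m2=m&(hsv[...,0]<25)&(hsv[...,1]>70)
E
```

```text
3.2 [ 480.66494643 -113.50977794  209.06008892] [ 2.46467759e-01  9.69148209e-01  2.29312221e-04 -2.31071171e-03] [0.79562085 0.54112151 0.81173405]
cam [420.64530228 -80.62652671 352.34729002] [-0.23261512  0.12891783  0.96398672] 339.19267232144847
((484.6521911621094, -112.61404418945312), (39.91178894042969, 69.37135314941406), 61.01399612426758) 3180 48.673440636663884
304 347 191 264
```

View pics/wrist1.png

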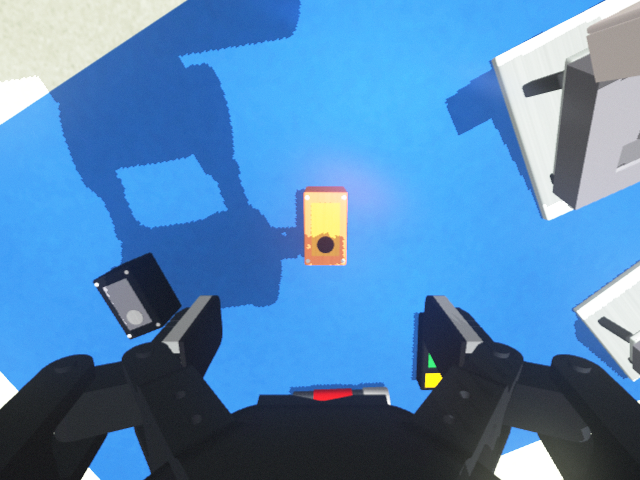

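The wrist view shows the module at (326,228) between the open fingers, with its measured centre at (484.7, -112.6) and its narrow side at 61°. That agrees with the top view. Next I descend and grip.

{"fn": "apply_moves", "kwargs": {
  "steps": [
    [[-3, 3, 25], [0, 0, 0], 1],
    [[0, 0, 30], [0, 0, 0], 1],
    [[0, 0, 30], [0, 0, 0], 1],
    [[0, 0, 30], [0, 0, 0], 1],
    [[0, 0, 30], [0, 0, 0], 1],
    [[0, 0, 20], [0, 0, 0], 1],
    [[0, 0, 20], [0, 0, 0], 1],
    [[0, 0, 0], [0, 0, 0], 1],
    [[0, 0, 0], [0, 0, 0], -1],
    [[0, 0, 0], [0, 0, 0], -1],
    [[0, 0, 0], [0, 0, 0], -1],
    [[0, 0, 0], [0, 0, 0], -1]
  ],
  "squeeze": 40
}}

```text
t: 4.45
ee_pos: [486.9, -112.7, 27.5]
tool_rot: [0.246, 0.969, -0.0, 0.001]
force: [-0.8, 0.9, 12.6]
opening: 39.1
finger_force: 38.9
```

{"fn": "apply_moves", "kwargs": {
  "steps": [
    [[0, 0, 0], [0, 0, 0], -1],
    [[0, 0, 0], [0, 0, 0], -1],
    [[0, 0, 0], [0, 0, 0], -1],
    [[0, 0, 0], [0, 0, 0], -1]
  ]
}}

```text
t: 4.85
ee_pos: [486.8, -112.7, 27.4]
tool_rot: [0.246, 0.969, -0.0, 0.001]
force: [-0.5, 2.0, 13.2]
opening: 39.5
finger_force: 39.1
```

{"fn": "apply_moves", "kwargs": {
  "steps": [
    [[0, 0, -8], [0, 0, 0], -1],
    [[0, 0, -20], [0, 0, 0], -1],
    [[0, 0, -30], [0, 0, 0], -1],
    [[0, 0, -30], [0, 0, 0], -1],
    [[0, 0, -30], [0, 0, 0], -1],
    [[0, 0, -30], [0, 0, 0], -1],
    [[0, 0, -30], [0, 0, 0], -1],
    [[0, 0, -22], [0, 0, 0], -1],
    [[0, 0, 0], [0, 0, 0], -1]
  ]
}}

```text
t: 5.75
ee_pos: [487.2, -112.9, 229.5]
tool_rot: [0.246, 0.969, -0.0, 0.003]
force: [0.0, -0.1, -4.2]
opening: 39.1
finger_force: 42.5
```

```bash
cat >> h.py <<'E'
def nest(psi=-2.3,tilt=30.):
    a,t=np.radians(psi),np.radians(tilt)
    z=np.array([np.sin(t)*np.cos(a),np.sin(t)*np.sin(a),np.cos(t)]); x=np.array([-np.cos(t)*np.cos(a),-np.cos(t)*np.sin(a),np.sin(t)])
    return np.stack([x,np.cross(z,x),z],1)
N0=np.array([527.5,156,72.5])
def toolR(N): return Rot.from_matrix(np.stack([N[:,0],-N[:,1],-N[:,2]],1))
E
python3 - <<'E'
from h import *
p,d,c,s=snap("wrist",2); print(s["ee_pos"],s["opening"],s["finger_force"],s["force"]); W=cloud(d,c)
T=Rot.from_quat(s["tool_rot"]).inv().apply((W-s["ee_pos"]).reshape(-1,3)).reshape(W.shape)
m=(abs(T[...,0])<60)&(abs(T[...,1])<30)&(T[...,2]<-15)&(T[...,2]>-28)
hsv=cv2.cvtColor(p,cv2.COLOR_RGB2HSV); m&=(hsv[...,0]<28)&(hsv[...,1]>60)
c0,n,sd,k=plane(T[m]);print(c0,n,sd,k); print(cv2.minAreaRect(T[m][:,:2].astype(np.float32)))
print(np.percentile(T[m],[1,99],axis=0))
N=nest(); delta(N0+130*N[:,2],toolR(N),s)
E
```

```text
[ 487.22840877 -112.91992458  229.48298096] 39.05255072520347 42.52414405345917 [ 3.51645056e-03 -1.49809664e-01 -4.17629414e+00]
[  4.66945396  -0.02763151 -21.19781298] [-1.43144348e-03 -5.31515081e-04  9.99998834e-01] 0.6222634492862437 13465
((1.337066650390625, -0.413726806640625), (40.854896545410156, 70.92849731445312), 89.92376708984375)
[[-31.88577668 -19.43640887 -23.12962597]
 [ 36.41814617  19.51600295 -17.29102485]]
turn [  6.84  29.77 -25.61] shift after [-104.   270.3   -8.8]
```

View pics/wrist2.png

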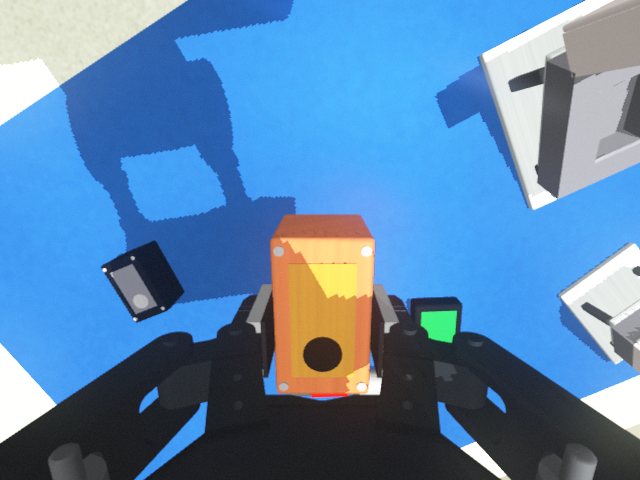

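The module is held square at (272–375, 215–395), and its centre is about +2 mm along tool x. Next I turn and go above the nest.

{"fn": "apply_moves", "kwargs": {
  "steps": [
    [[0, 0, 0], [0.86, 3.72, -3.2], -1],
    [[0, 0, 0], [0.86, 3.72, -3.2], -1],
    [[0, 0, 0], [0.86, 3.72, -3.2], -1],
    [[0, 0, 0], [0.86, 3.72, -3.2], -1],
    [[0, 0, 0], [0.86, 3.72, -3.2], -1],
    [[0, 0, 0], [0.86, 3.72, -3.2], -1],
    [[0, 0, 0], [0.86, 3.72, -3.2], -1],
    [[0, 0, 0], [0.82, 3.72, -3.2], -1],
    [[-25, 10, 0], [0, 0, 0], -1],
    [[-25, 20, 0], [0, 0, 0], -1],
    [[-25, 25, 0], [0, 0, 0], -1],
    [[-24, 30, -4], [0, 0, 0], -1]
  ]
}}

```text
t: 7.0
ee_pos: [576.9, -30.6, 177.5]
tool_rot: [0.02, 0.965, 0.006, -0.263]
force: [0.6, -1.1, -4.7]
opening: 38.9
finger_force: 42.4
```

{"fn": "apply_moves", "kwargs": {
  "steps": [
    [[-5, 30, -5], [0, 0, 0], -1],
    [[0, 30, 0], [0, 0, 0], -1],
    [[0, 30, 0], [0, 0, 0], -1],
    [[0, 30, 0], [0, 0, 0], -1],
    [[0, 30, 0], [0, 0, 0], -1],
    [[0, 25, 0], [0, 0, 0], -1],
    [[0, 10, 0], [0, 0, 0], -1],
    [[0, 0, 0], [0, 0, 0], -1],
    [[0, 0, 0], [0, 0, 0], -1]
  ]
}}

```text
t: 7.9
ee_pos: [591.2, 152.6, 181.3]
tool_rot: [0.02, 0.965, 0.006, -0.262]
force: [-0.9, 0.1, -4.5]
opening: 39.2
finger_force: 42.5
```

```bash
python3 - <<'E'
from h import *
p,d,c,s=snap("wrist",3); print(s["t"],s["ee_pos"],s["opening"],s["finger_force"]); np.save("pics/w3.npy",[c,s],allow_pickle=True)
N=nest(); delta(N0+130*N[:,2],toolR(N),s)
E
```

```text
7.9 [591.15889134 152.57661363 181.27191012] 39.200141352184744 42.47600018978119
turn [ 0.06 -0.34 -0.01] shift after [ 0.8  0.9 -3.9]
```

View pics/wrist3.png

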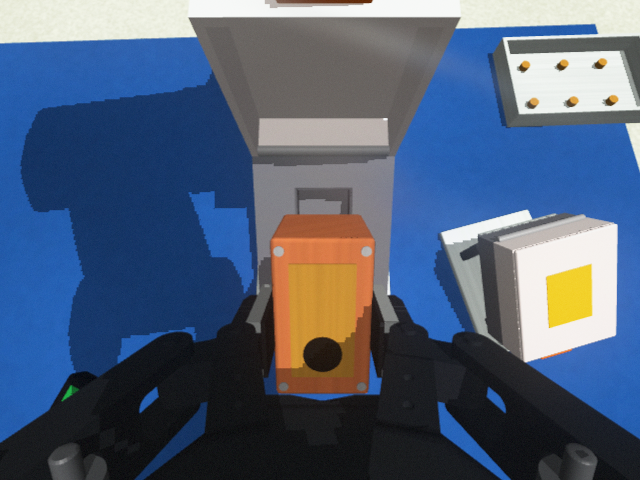

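The wrist view shows the held module over the case, with the pocket's upper edge at (297–353, 188) and the hinge at row 150. From this frame I measure the rim plane and the pocket edges in the tool frame.

```bash
python3 - <<'E'
from h import *
p,d,c=*[np.load("pics/wrist3.npz")[k] for k in"pd"],None
c,s=np.load("pics/w3.npy",allow_pickle=True); W=cloud(d,c)
T=Rot.from_quat(s["tool_rot"]).inv().apply((W-s["ee_pos"]).reshape(-1,3)).reshape(W.shape)
reg=np.zeros((480,640),bool); reg[162:290,250:400]=1
m=reg&(T[...,2]>115)&(T[...,2]<138)
c0,n,sd,k=plane(T[m]); print("rim in tool",c0.round(2),n.round(4),sd.round(2),k)
Rn=Rot.from_quat(s["tool_rot"]).apply(-n*np.sign(n[2])); print("normal world",Rn.round(4),np.degrees(np.arccos(Rn[2])),np.degrees(np.arctan2(Rn[1],Rn[0])))
h=(T-c0)@n
rim=reg&(abs(h)<1.5)
for v in range(164,232,6):
    u=np.nonzero(rim[v])[0]; g=np.nonzero(np.diff(u)>3)[0]
    f=lambda q:T[v,q,:2].round(1)
    print(v,"L",u[0],f(u[0]),"R",u[-1],f(u[-1]), [(u[i],f(u[i]),u[i+1],f(u[i+1])) for i in g])
for u in (300,310,325,340,350):
    v=np.nonzero(rim[:,u])[0]; g=np.nonzero(np.diff(v)>2)[0]; print("col",u,v[0],T[v[0],u].round(1),v[-1], T[v[g[0]] if len(g) else v[-1],u].round(1))
E
```

```text
rim in tool [ 25.99   1.64 126.45] [-0.0048 -0.0019  1.    ] 0.53 7381
normal world [ 0.5006 -0.0192  0.8655] 30.063641862638967 -2.201263991938566
164 L 253 [ 56.2 -53.5] R 394 [56.1 56.1] []
170 L 253 [ 51.6 -53.7] R 394 [51.5 56.2] []
176 L 254 [ 47.2 -52.9] R 393 [47.  55.6] []
182 L 254 [ 42.5 -53.2] R 393 [42.3 55.9] []
188 L 254 [ 37.7 -53.7] R 393 [37.6 56.1] []
194 L 255 [ 33.  -53.1] R 392 [33.  55.4] [(np.int64(297), array([ 32.9, -19.8]), np.int64(351), array([33. , 23.1]))]
200 L 255 [ 28.2 -53.4] R 392 [28.2 55.7] [(np.int64(296), array([ 28.1, -20.7]), np.int64(351), array([28.1, 23.2]))]
206 L 255 [ 23.6 -53.4] R 392 [23.4 55.9] [(np.int64(296), array([ 23.4, -20.7]), np.int64(351), array([23.1, 23.4]))]
212 L 255 [ 18.8 -53.6] R 391 [18.2 55.8] [(np.int64(296), array([ 18.4, -20.9]), np.int64(351), array([18.7, 23.3]))]
218 L 256 [ 13.7 -53.3] R 391 [13.5 55.9] [(np.int64(282), array([ 13.6, -32.3]), np.int64(363), array([13.6, 33.2]))]
224 L 256 [  8.7 -53.6] R 391 [ 8.7 55.9] [(np.int64(278), array([  9. , -35.5]), np.int64(367), array([ 8.5, 36.6]))]
230 L 256 [  3.7 -53.8] R 390 [ 3.7 55.4] [(np.int64(275), array([  3.7, -38.3]), np.int64(370), array([ 3.8, 39.1]))]
col 300 162 [ 57.7 -16.8 125.8] 189 [ 36.9 -17.3 127.2]
col 310 162 [ 57.7  -9.1 126.3] 188 [ 37.6  -9.4 127.4]
col 325 162 [ 57.7   2.4 126.8] 188 [ 37.6   2.5 127.4]
col 340 162 [ 57.7  14.  126.4] 188 [ 37.6  14.4 127.5]
col 350 162 [ 57.7  21.8 126.3] 213 [ 35.9  22.3 127.9]
```

{"fn": "apply_moves", "kwargs": {
  "steps": [
    [[0, 0, 0], [0, -0.3, 0], -1],
    [[-1.3, 1.2, 0], [0, 0, 0], -1],
    [[0, 0, 20], [0, 0, 0], -1],
    [[0, 0, 25], [0, 0, 0], -1],
    [[0, 0, 25], [0, 0, 0], -1],
    [[0, 0, 15], [0, 0, 0], -1],
    [[0, 0, 7], [0, 0, 0], -1],
    [[0, 0, 0], [0, 0, 0], -1],
    [[0, 0, 0], [0, 0, 0], -1]
  ]
}}

```text
t: 8.85
ee_pos: [547.4, 156.5, 102.3]
tool_rot: [0.019, 0.966, 0.006, -0.258]
force: [0.2, 0.6, -3.3]
opening: 39.0
finger_force: 42.4
```

```bash
python3 - <<'E'
from h import *
p,d,c,s=snap("wrist",4); print(s["t"],s["ee_pos"],s["force"],s["opening"]); W=cloud(d,c)
T=Rot.from_quat(s["tool_rot"]).inv().apply((W-s["ee_pos"]).reshape(-1,3)).reshape(W.shape)
m=(abs(T[...,2]-35)<6)&(T[...,0]>-20)&(T[...,0]<58)&(abs(T[...,1])<60)
c0,n,sd,k=plane(T[m]); print("rim",c0.round(2),n.round(4),sd.round(2),k)
h=(T-c0)@n; rim=m&(abs(h)<1.5)
v,u=np.nonzero(rim); print(u.min(),u.max(),v.min(),v.max())
for v in range(v.min()+4,v.max(),8):
    u=np.nonzero(rim[v])[0]
    if len(u)<5: continue
    g=np.nonzero(np.diff(u)>3)[0]; f=lambda q:T[v,q,:2].round(1).tolist()
    print(v,f(u[0]),f(u[-1]),[(f(u[i]),f(u[i+1])) for i in g])
hsv=cv2.cvtColor(p,cv2.COLOR_RGB2HSV); M=(hsv[...,0]<28)&(hsv[...,1]>60)&(T[...,2]<-15)&(T[...,2]>-27)&(abs(T[...,1])<30)&(abs(T[...,0])<60)
print("module top",np.percentile(T[M],[1,99],axis=0).round(1))
for u in(305,325,345):
    q=np.nonzero(rim[:,u])[0]
    if len(q): print(u,q[0],q[-1],T[q[-1],u].round(1))
E
```

```text
8.85 [547.43201808 156.48206285 102.2830973 ] [ 0.15404099  0.58494961 -3.28257183] 38.96237988698887
rim [29.91 -1.63 35.89] [ 0.0022 -0.0025  1.    ] 0.49 14880
214 426 169 307
173 [56.1, -55.7] [55.9, 54.2] []
181 [52.0, -55.3] [51.8, 53.5] []
189 [47.8, -55.9] [47.7, 53.5] []
197 [43.8, -55.4] [43.6, 53.6] []
205 [39.2, -56.0] [39.2, 53.9] [([39.1, -20.1], [39.2, -17.4]), ([39.1, -15.9], [39.2, -12.1]), ([39.2, -12.1], [39.1, -9.4]), ([39.2, -5.7], [39.1, -3.6]), ([39.1, 2.3], [39.1, 4.5]), ([39.1, 4.5], [39.1, 7.1]), ([39.3, 8.1], [39.2, 10.8])]
213 [35.1, -55.8] [35.1, 53.4] [([34.8, -22.9], [34.7, 21.2])]
221 [30.8, -55.5] [30.6, 53.9] [([30.5, -23.0], [30.8, 23.2])]
229 [26.4, -55.5] [26.2, 53.7] [([26.6, -24.5], [25.9, 25.8])]
237 [21.7, -56.1] [21.5, 53.7] [([21.4, -27.8], [22.1, 28.3])]
245 [17.3, -55.7] [17.2, 53.8] [([17.1, -28.4], [17.2, 29.2])]
253 [12.6, -55.7] [12.6, 53.7] [([12.8, -28.4], [12.5, 29.4])]
261 [8.1, -55.4] [8.0, 53.4] [([7.8, -28.8], [7.8, 29.6])]
269 [3.4, -55.7] [3.1, 53.9] [([3.5, -28.3], [3.4, 29.1])]
277 [-1.8, -55.8] [-1.5, 53.5] [([-1.4, -28.5], [-2.1, 29.6])]
285 [-6.5, -55.6] [-6.5, 53.4] [([-6.1, -34.3], [-6.7, 35.4])]
293 [-11.3, -55.9] [-11.6, 53.9] [([-11.1, -36.3], [-11.5, 37.3])]
301 [-16.4, -55.8] [-16.5, 53.7] [([-16.6, -46.1], [-16.3, 47.2])]
module top [[-31.3 -19.2 -24. ]
 [ 36.5  19.9 -17.4]]
305 170 205 [39.2 -8.9 36.4]
325 169 204 [39.7  1.8 36.6]
345 170 205 [39.2 12.4 36.4]
```

{"fn": "apply_moves", "kwargs": {
  "steps": [
    [[-0.4, -1.1, 0], [0, 0, 0], -1],
    [[0, 0, 5], [0, 0, 0], -1],
    [[0, 0, 3], [0, 0, 0], -1],
    [[0, 0, 2], [0, 0, 0], -1],
    [[0, 0, 2], [0, 0, 0], -1],
    [[0, 0, 2], [0, 0, 0], -1],
    [[0, 0, 0], [0, 0, 0], -1]
  ]
}}

```text
t: 9.6
ee_pos: [539.7, 155.8, 89.1]
tool_rot: [0.019, 0.966, 0.006, -0.259]
force: [-0.2, -0.6, -2.8]
opening: 39.7
finger_force: 42.5
```

{"fn": "apply_moves", "kwargs": {
  "steps": [
    [[0, 0, 3], [0, 0, 0], -1],
    [[0, 0, 3], [0, 0, 0], -1],
    [[0, 0, 3], [0, 0, 0], -1],
    [[0, 0, 2], [0, 0, 0], -1],
    [[0, 0, 0], [0, 0, 0], -1]
  ]
}}

```text
t: 10.1
ee_pos: [534.2, 156.0, 79.5]
tool_rot: [0.019, 0.966, 0.006, -0.259]
force: [-0.5, -0.2, -3.3]
opening: 39.0
finger_force: 42.6
```

{"fn": "apply_moves", "kwargs": {
  "steps": [
    [[0, 0, 2], [0, 0, 0], -1],
    [[0, 0, 1.5], [0, 0, 0], -1],
    [[0, 0, 1], [0, 0, 0], -1],
    [[0, 0, 0], [0, 0, 0], -1]
  ]
}}

```text
t: 10.5
ee_pos: [532.3, 156.1, 76.0]
tool_rot: [0.019, 0.966, 0.006, -0.259]
force: [0.1, -0.3, -3.3]
opening: 38.9
finger_force: 42.5
```

{"fn": "apply_moves", "kwargs": {
  "steps": [
    [[0, 0, 1], [0, 0, 0], -1],
    [[0, 0, 1], [0, 0, 0], -1],
    [[0, 0, 0], [0, 0, 0], -1]
  ]
}}

```text
t: 10.8
ee_pos: [532.3, 156.2, 75.9]
tool_rot: [0.019, 0.966, 0.006, -0.257]
force: [4.7, -0.9, 20.4]
opening: 39.1
finger_force: 45.2
```

{"fn": "apply_moves", "kwargs": {
  "steps": [
    [[0, 0, -1], [0, 0, 0], -1],
    [[0, 0, 0], [0, 0, 0], 0.4],
    [[0, 0, 0], [0, 0, 0], 0.4],
    [[0, 0, 0], [0, 0, 0], 0.4],
    [[0, 0, 0], [0, 0, 0], 0.4],
    [[0, 0, -10], [0, 0, 0], 0.4],
    [[0, 0, -15], [0, 0, 0], 0.4],
    [[0, 0, -25], [0, 0, 0], 0.4],
    [[0, 0, -30], [0, 0, 0], 0.4],
    [[0, 0, -30], [0, 0, 0], 0.4],
    [[0, 0, 0], [0, 0, 0], 0.4]
  ]
}}

```text
t: 11.9
ee_pos: [589.7, 153.8, 173.9]
tool_rot: [0.019, 0.967, 0.006, -0.255]
force: [-0.4, -0.7, 0.3]
opening: 59.8
finger_force: 0.0
```

```bash
python3 - <<'E'
from h import *
p,d,c,s=snap("wrist",5); print(s["t"],s["ee_pos"],s["force"],s["opening"],s["joints"].round(2)); W=cloud(d,c)
np.save("pics/w5.npy",[c,s],allow_pickle=True)
T=Rot.from_quat(s["tool_rot"]).inv().apply((W-s["ee_pos"]).reshape(-1,3)).reshape(W.shape)
m=(abs(T[...,0])<58)&(abs(T[...,1])<60)
hsv=cv2.cvtColor(p,cv2.COLOR_RGB2HSV)
M=m&(hsv[...,0]<28)&(hsv[...,1]>60)
top=M&(T[...,2]<np.percentile(T[M][:,2],20)+6)
a=plane(T[top]); print("module top",a, cv2.minAreaRect(T[top][:,:2].astype(np.float32)))
g=m&(hsv[...,1]<40)&(abs(T[...,2]-a[0][2]-26)<5); b=plane(T[g]); print("rim",b)
print("proud",(a[0]-b[0])@b[1], "angle",np.degrees(np.arccos(min(1,a[1]@b[1]))))
E
```

```text
11.9 [589.73961471 153.75440885 173.9370993 ] [-0.36790959 -0.72874066  0.32447295] 59.762939288767704 [ 0.11  0.79  1.03  0.08  1.83 -1.42]
module top (array([ 5.76261472,  0.19090321, 92.86717019]), array([ 0.00701687, -0.0020335 ,  0.99997331]), np.float64(0.6259657255395008), 4140) ((3.462282180786133, -16.759201049804688), (69.85700988769531, 73.94271087646484), 0.16940268874168396)
rim (array([  3.66942408,  -0.68103085, 119.18727563]), array([ 0.00738069, -0.00320725,  0.99996762]), np.float64(0.49170117953482056), 11762)
proud -26.306600475018307 angle 0.07040790663948238
```

View pics/wrist5.png

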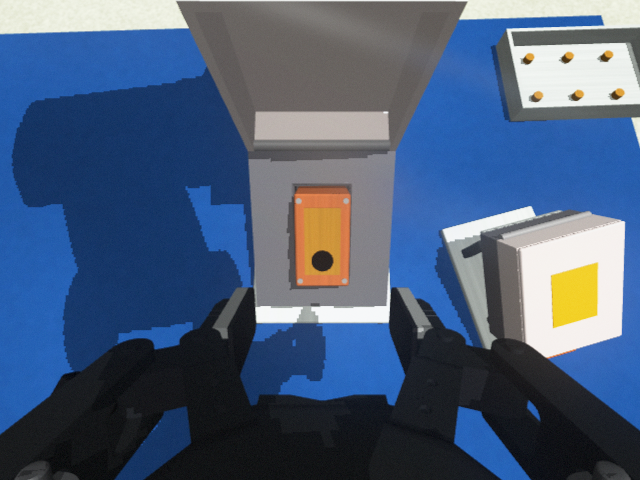

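The module is seated at (295–351, 188–287): its top is 26.3 mm proud and parallel to the rim, so it is home. Now I compute the lid push, with fingers shut and tool vertical, from the robot side.

```bash
cat >> h.py <<'E'
N1=np.array([527.6,156.4,72.8]); PSI=-2.25
def vertR():
    a=np.radians(PSI); x=np.array([-np.cos(a),-np.sin(a),0]); z=np.array([0,0,-1.]); return Rot.from_matrix(np.stack([x,np.cross(z,x),z],1))
def tcp(phi,s,gap=0.):
    N=nest(PSI); H=N1+62*N[:,0]; a=np.radians(PSI); e=np.array([np.cos(a),np.sin(a),0]); k=np.array([0,0,1.]); f=np.radians(phi)
    return H+s*(np.cos(f)*e+np.sin(f)*k)+(36+11*abs(np.sin(f))+gap)*(-np.sin(f)*e+np.cos(f)*k)
E
python3 - <<'E'
from h import *
from bench import bot
s=bot.read_state(); R=vertR(); delta(s["ee_pos"],R,s)
c,_=np.load("pics/w5.npy",allow_pickle=True); z=np.load("pics/wrist5.npz"); W=cloud(z["d"],c)
m=np.zeros((480,640),bool); m[20:95,230:410]=1; a=plane(W[m]); print("lid inner face",a, "phi",90-np.degrees(np.arctan2(a[1][2],a[1][0])))
for n in("top","side"):
    p,d,cc=load(n); W=cloud(d,cc); m=(W[...,0]>425)&(W[...,0]<500)&(W[...,1]>90)&(W[...,1]<225)&(W[...,2]>215)&(W[...,2]<240)
    if n=="top": b=plane(W[m]); print(b)
H=N1+62*nest(PSI)[:,0]; print("hinge",H)
print("start",tcp(90,105,20))
P0=tcp(90,105,20)
prev=P0
for phi in list(range(90,-31,-10)):
    q=tcp(phi,105); print(phi,q.round(1),"tool shift",R.inv().apply(q-prev).round(1)); prev=q
E
```

```text
turn [  0.13 -29.76  -0.05] shift after [0. 0. 0.]
lid inner face (array([446.18096146, 159.44123003, 163.59922   ]), array([ 0.99725603, -0.04017245, -0.06218195]), np.float64(0.42228143607365226), 12198) phi 93.56794693193818
(array([462.26359119, 157.63143662, 231.0412917 ]), array([ 0.05814717, -0.00273708,  0.99830427]), np.float64(0.8761800015582993), 1347)
hinge [473.94782077 158.50799986 103.8       ]
start [406.99947534 161.13840752 208.8       ]
90 [427.  160.4 208.8] tool shift [-20.   0.   0.]
80 [446.1 159.6 215.3] tool shift [-19.1  -0.   -6.5]
70 [466.3 158.8 218.3] tool shift [-20.3   0.   -3. ]
60 [487.  158.  217.5] tool shift [-20.7  -0.    0.8]
50 [507.4 157.2 212.8] tool shift [-20.4  -0.    4.7]
40 [526.7 156.4 204.3] tool shift [-19.3  -0.    8.5]
30 [544.1 155.8 192.2] tool shift [-17.4   0.   12. ]
20 [559.  155.2 177.1] tool shift [-14.9  -0.   15.2]
10 [570.7 154.7 159.4] tool shift [-11.8   0.   17.7]
0 [578.9 154.4 139.8] tool shift [-8.2  0.  19.6]
-10 [583.9 154.2 122.9] tool shift [-5.  -0.  16.9]
-20 [586.1 154.1 105.3] tool shift [-2.3 -0.  17.6]
-30 [585.5 154.1  87.2] tool shift [ 0.6  0.  18. ]
```

{"fn": "apply_moves", "kwargs": {
  "steps": [
    [[0, 0, -30], [0, 0, 0], -1],
    [[0, 0, -40], [0, 0, 0], -1],
    [[0, 0, -30], [0, 0, 0], -1],
    [[0, 0, 0], [0, -5, 0], -1],
    [[0, 0, 0], [0, -5, 0], -1],
    [[0, 0, 0], [0, -5, 0], -1],
    [[0, 0, 0], [0, -5, 0], -1],
    [[0, 0, 0], [0, -5, 0], -1],
    [[0, 0, 0], [0.1, -4.8, 0], -1],
    [[0, 0, -30], [0, 0, 0], -1],
    [[0, 0, -40], [0, 0, 0], -1],
    [[0, 0, -20], [0, 0, 0], -1]
  ],
  "squeeze": 30
}}

```text
t: 13.15
ee_pos: [636.7, 151.8, 349.7]
tool_rot: [0.02, 1.0, 0.0, -0.001]
force: [-0.8, 0.0, 0.3]
opening: 0.2
finger_force: 0.0
```

```bash
python3 - <<'E'
from h import *
from bench import bot
s=bot.read_state(); print(s["ee_pos"],s["opening"],s["joints"].round(2)); P=tcp(90,105,20); delta([P[0],P[1],340],vertR(),s); delta(P,vertR(),s)
E
```

```text
[636.7021929  151.80283357 349.69835537] 0.20298412466614427 [ 0.14  0.46  1.08  0.    1.6  -1.39]
turn [ 0.   -0.06 -0.05] shift after [229.9   0.3   9.7]
turn [ 0.   -0.06 -0.05] shift after [229.9   0.3 140.9]
```

{"fn": "apply_moves", "kwargs": {
  "steps": [
    [[20, 0, 0], [0, 0, 0], -1],
    [[30, 0, 0], [0, 0, 0], -1],
    [[30, 0, 0], [0, 0, 0], -1],
    [[30, 0, 0], [0, 0, 0], -1],
    [[30, 0, 0], [0, 0, 0], -1],
    [[30, 0, 0], [0, 0, 0], -1],
    [[30, 0, 0], [0, 0, 0], -1],
    [[25, 0, 0], [0, 0, 0], -1],
    [[10, 0, 0], [0, 0, 0], -1],
    [[0, 0, 0], [0, 0, 0], -1],
    [[0, 0, 0], [0, 0, 0], -1]
  ]
}}

```text
t: 14.25
ee_pos: [402.7, 161.2, 347.6]
tool_rot: [0.02, 1.0, -0.0, -0.001]
force: [-0.6, -0.2, -0.0]
opening: -0.0
finger_force: 0.0
```

{"fn": "apply_moves", "kwargs": {
  "steps": [
    [[0, 0, 20], [0, 0, 0], -1],
    [[0, 0, 25], [0, 0, 0], -1],
    [[0, 0, 25], [0, 0, 0], -1],
    [[0, 0, 25], [0, 0, 0], -1],
    [[0, 0, 25], [0, 0, 0], -1],
    [[0, 0, 15], [0, 0, 0], -1],
    [[0, 0, 6], [0, 0, 0], -1],
    [[0, 0, 0], [0, 0, 0], -1],
    [[0, 0, 0], [0, 0, 0], -1]
  ]
}}

```text
t: 15.15
ee_pos: [402.4, 161.2, 207.2]
tool_rot: [0.02, 1.0, -0.0, -0.001]
force: [0.3, -0.2, 0.2]
opening: -0.3
finger_force: 0.0
```

{"fn": "apply_moves", "kwargs": {
  "steps": [
    [[-12, 0, 0], [0, 0, 0], -1],
    [[-12, 0, -2], [0, 0, 0], -1],
    [[-5, 0, -1.5], [0, 0, 0], -1],
    [[-5, 0, -1.5], [0, 0, 0], -1],
    [[-5, 0, -1.5], [0, 0, 0], -1],
    [[-5, 0, -1.5], [0, 0, 0], -1],
    [[-5, 0, -1], [0, 0, 0], -1],
    [[-5, 0, -1], [0, 0, 0], -1]
  ]
}}

```text
t: 15.95
ee_pos: [455.7, 158.9, 216.5]
tool_rot: [0.02, 1.0, -0.0, -0.002]
force: [-4.2, 0.2, -1.5]
opening: 0.2
finger_force: 2.0
```

{"fn": "apply_moves", "kwargs": {
  "steps": [
    [[-7, 0, -1], [0, 0, 0], -1],
    [[-8, 0, -0.5], [0, 0, 0], -1],
    [[-8, 0, 0], [0, 0, 0], -1],
    [[-8, 0, 0.5], [0, 0, 0], -1],
    [[-7, 0, 1.3], [0, 0, 0], -1],
    [[-7, 0, 1.6], [0, 0, 0], -1],
    [[-7, 0, 1.8], [0, 0, 0], -1],
    [[-6.5, 0, 2.4], [0, 0, 0], -1],
    [[-6.5, 0, 2.8], [0, 0, 0], -1],
    [[-6.3, 0, 3.2], [0, 0, 0], -1],
    [[0, 0, 0], [0, 0, 0], -1]
  ]
}}

```text
t: 17.05
ee_pos: [527.8, 156.0, 203.8]
tool_rot: [0.02, 1.0, -0.0, -0.001]
force: [0.6, -0.7, -0.2]
opening: -0.1
finger_force: 0.0
```

```bash
python3 - <<'E'
from h import *
p,d,c,s=snap("side",6); print(s["t"],s["ee_pos"],s["force"]); R=vertR()
W=cloud(d,c); m=(W[...,0]>430)&(W[...,0]<650)&(W[...,1]>80)&(W[...,1]<230)&(W[...,2]>80)&(W[...,2]<260)
cv2.imwrite("pics/side6c.png",cv2.resize(p[100:290,160:400,::-1],(720,570)))
prev=s["ee_pos"]
for phi in (35,30,25,20,15,10,5,0,-5,-10,-15,-20,-24):
    q=tcp(phi,105); print(phi,q.round(1),R.inv().apply(q-prev).round(1)); prev=q
E
```

```text
17.05 [527.78163804 156.01681016 203.77585904] [ 0.58088214 -0.71993594 -0.2438342 ]
35 [535.6 156.1 198.7] [-7.9  0.4  5.1]
30 [544.1 155.8 192.2] [-8.4 -0.   6.4]
25 [551.9 155.4 185. ] [-7.8 -0.   7.2]
20 [559.  155.2 177.1] [-7.1  0.   7.9]
15 [565.2 154.9 168.5] [-6.3 -0.   8.6]
10 [570.7 154.7 159.4] [-5.5  0.   9.1]
5 [575.2 154.5 149.8] [-4.6 -0.   9.6]
0 [578.9 154.4 139.8] [-3.6  0.  10. ]
-5 [581.7 154.3 131.5] [-2.8 -0.   8.3]
-10 [583.9 154.2 122.9] [-2.2  0.   8.6]
-15 [585.3 154.1 114.1] [-1.5 -0.   8.8]
-20 [586.1 154.1 105.3] [-0.8 -0.   8.9]
-24 [586.2 154.1  98.1] [-0.1  0.   7.2]
```

View pics/side6c.png

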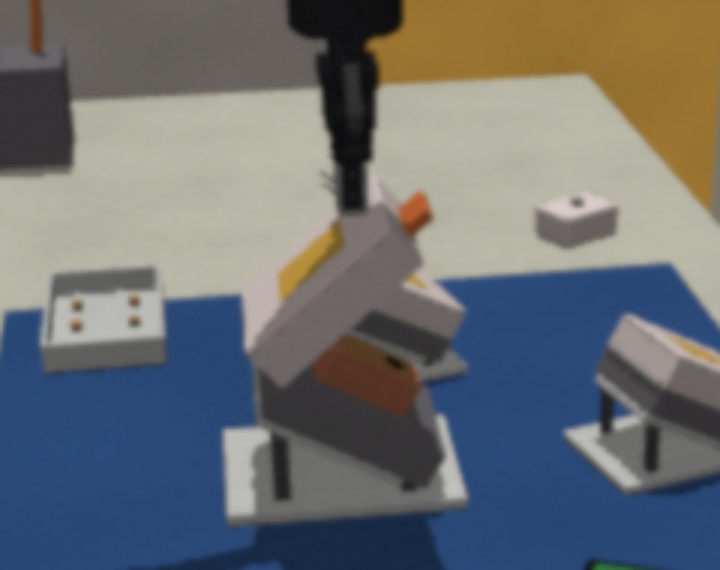

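The side view shows the shut fingertips at (350,205) on the lid's outer face. The lid is swung about halfway over, and the module is still seated at (370,370). I continue along the arc.

{"fn": "apply_moves", "kwargs": {
  "steps": [
    [[-7.9, 0, 5.1], [0, 0, 0], -1],
    [[-8.4, 0, 6.4], [0, 0, 0], -1],
    [[-7.8, 0, 7.2], [0, 0, 0], -1],
    [[-7.1, 0, 7.9], [0, 0, 0], -1],
    [[-6.3, 0, 8.6], [0, 0, 0], -1],
    [[-5.5, 0, 9.1], [0, 0, 0], -1],
    [[-4.6, 0, 9.6], [0, 0, 0], -1],
    [[-3.6, 0, 10], [0, 0, 0], -1],
    [[-2.8, 0, 8.3], [0, 0, 0], -1],
    [[-2.2, 0, 8.6], [0, 0, 0], -1]
  ]
}}

```text
t: 18.1
ee_pos: [583.4, 153.8, 122.7]
tool_rot: [0.02, 1.0, -0.0, -0.001]
force: [2.3, 0.8, 4.3]
opening: 0.0
finger_force: 2.3
```

{"fn": "apply_moves", "kwargs": {
  "steps": [
    [[-1, 0, 5], [0, 0, 0], -1],
    [[-0.6, 0, 4], [0, 0, 0], -1],
    [[-0.5, 0, 4], [0, 0, 0], -1],
    [[-0.3, 0, 4], [0, 0, 0], -1],
    [[0, 0, 3], [0, 0, 0], -1],
    [[0, 0, 3], [0, 0, 0], -1]
  ]
}}

```text
t: 18.7
ee_pos: [585.0, 153.7, 100.1]
tool_rot: [0.02, 1.0, -0.0, -0.001]
force: [3.5, 0.6, 3.1]
opening: 0.1
finger_force: 2.2
```

{"fn": "apply_moves", "kwargs": {
  "steps": [
    [[0, 0, 2], [0, 0, 0], -1],
    [[0, 0, 2], [0, 0, 0], -1],
    [[0, 0, 1.5], [0, 0, 0], -1],
    [[0, 0, 1.5], [0, 0, 0], -1],
    [[0, 0, 1], [0, 0, 0], -1],
    [[0, 0, 1], [0, 0, 0], -1]
  ]
}}

```text
t: 19.3
ee_pos: [584.6, 153.7, 91.0]
tool_rot: [0.02, 1.0, -0.0, -0.002]
force: [0.6, 0.9, 3.4]
opening: 0.4
finger_force: 1.5
```

{"fn": "apply_moves", "kwargs": {
  "steps": [
    [[0, 0, 0.7], [0, 0, 0], -1],
    [[0, 0, 0.7], [0, 0, 0], -1],
    [[0, 0, 0.6], [0, 0, 0], -1]
  ]
}}

```text
t: 19.6
ee_pos: [584.7, 153.6, 89.1]
tool_rot: [0.02, 1.0, -0.0, -0.002]
force: [-1.1, 0.8, 3.4]
opening: 0.1
finger_force: 1.3
```

{"fn": "apply_moves", "kwargs": {
  "steps": [
    [[0, 0, 0.5], [0, 0, 0], -1],
    [[0, 0, 0.5], [0, 0, 0], -1],
    [[0, 0, 0.5], [0, 0, 0], -1],
    [[0, 0, 0], [0, 0, 0], -1]
  ]
}}

```text
t: 20.0
ee_pos: [584.9, 153.6, 87.6]
tool_rot: [0.02, 1.0, -0.0, -0.002]
force: [-0.6, 0.1, 1.9]
opening: -0.1
finger_force: 1.0
```

{"fn": "apply_moves", "kwargs": {
  "steps": [
    [[0, 0, 0.5], [0, 0, 0], -1],
    [[0, 0, 0.4], [0, 0, 0], -1],
    [[0, 0, 0], [0, 0, 0], -1]
  ]
}}

```text
t: 20.3
ee_pos: [585.0, 153.6, 86.8]
tool_rot: [0.02, 1.0, -0.0, -0.002]
force: [-0.6, -0.8, 2.4]
opening: -0.1
finger_force: 1.1
```

Force is still low, so it has not reached the stop. I continue gently.

{"fn": "apply_moves", "kwargs": {
  "steps": [
    [[0, 0, 0.5], [0, 0, 0], -1],
    [[0, 0, 0.4], [0, 0, 0], -1],
    [[0, 0, 0], [0, 0, 0], -1]
  ]
}}

```text
t: 20.6
ee_pos: [584.9, 153.7, 85.8]
tool_rot: [0.02, 1.0, -0.0, -0.002]
force: [0.5, -0.4, 3.0]
opening: 0.1
finger_force: 1.1
```

{"fn": "apply_moves", "kwargs": {
  "steps": [
    [[0, 0, 0.5], [0, 0, 0], -1],
    [[0, 0, 0], [0, 0, 0], -1]
  ]
}}

```text
t: 20.8
ee_pos: [584.9, 153.7, 85.3]
tool_rot: [0.02, 1.0, -0.0, -0.002]
force: [0.1, 0.2, 2.9]
opening: -0.1
finger_force: 1.1
```

```bash
cat > lid.py <<'E'
from h import *
import sys
k=int(sys.argv[1])
for n in("top","side"):
    p,d,c,s=snap(n,k); W=cloud(d,c); N=nest(PSI); L=(W-N1)@N; hsv=cv2.cvtColor(p,cv2.COLOR_RGB2HSV)
    m=(abs(L[...,0])<62)&(abs(L[...,1])<53)&(L[...,2]>28)&(L[...,2]<46)
    if m.sum()>100:
        a=plane(L[m]); print(n,"lid face, nest frame",a,"lid angle rad",a[1][0])
    g=(L[...,0]>-62)&(L[...,0]<60)&(abs(L[...,1])<75)&(L[...,2]>-40)&(L[...,2]<45)
    if n=="side": cv2.imwrite(f"pics/side{k}c.png",cv2.resize(p[170:290,210:350,::-1],(700,600)))
print(s["t"],s["ee_pos"],s["force"])
E
python3 lid.py 7
```

```text
top lid face, nest frame (array([ 1.84017862, 35.79853323, 35.54137775]), array([-0.00150184,  0.00242137,  0.99999594]), np.float64(0.8268095946816038), 576) lid angle rad -0.0015018385736808113
side lid face, nest frame (array([ 5.69744834,  5.87503768, 36.33519039]), array([0.00113085, 0.00100428, 0.99999886]), np.float64(0.5816758224325479), 757) lid angle rad 0.0011308492125040794
20.85 [584.94876582 153.66698927  85.36467518] [ 0.45564353 -0.21746149  1.69379896]
```

{"fn": "apply_moves", "kwargs": {
  "steps": [
    [[0, 0, 0.5], [0, 0, 0], -1],
    [[0, 0, 0.3], [0, 0, 0], -1],
    [[0, 0, 0], [0, 0, 0], -1]
  ]
}}

```text
t: 21.2
ee_pos: [585.1, 153.7, 84.9]
tool_rot: [0.02, 1.0, -0.0, -0.001]
force: [-0.4, -0.7, 7.3]
opening: 0.0
finger_force: 2.8
```

{"fn": "apply_moves", "kwargs": {
  "steps": [
    [[0, 0, 0.4], [0, 0, 0], -1],
    [[0, 0, 0], [0, 0, 0], -1]
  ]
}}

```text
t: 21.4
ee_pos: [585.3, 153.7, 84.7]
tool_rot: [0.02, 1.0, -0.0, -0.001]
force: [-0.4, -0.3, 9.0]
opening: 0.1
finger_force: 3.7
```

{"fn": "apply_moves", "kwargs": {
  "steps": [
    [[0, 0, 0.4], [0, 0, 0], -1],
    [[0, 0, 0.4], [0, 0, 0], -1],
    [[0, 0, 0], [0, 0, 0], -1],
    [[0, 0, 0], [0, 0, 0], -1]
  ]
}}

```text
t: 21.8
ee_pos: [585.5, 153.7, 84.3]
tool_rot: [0.02, 1.0, -0.0, -0.001]
force: [-1.6, -0.6, 16.8]
opening: -0.0
finger_force: 6.5
```

The stop is reached: force rises to 17 N with hardly any travel. Now I let go and check.

{"fn": "apply_moves", "kwargs": {
  "steps": [
    [[0, 0, -2], [0, 0, 0], -1],
    [[0, 0, -10], [0, 0, 0], -1],
    [[0, 0, -30], [0, 0, 0], -1],
    [[0, 0, -40], [0, 0, 0], -1],
    [[0, 0, -40], [0, 0, 0], -1],
    [[0, 0, -40], [0, 0, 0], -1],
    [[0, 0, -20], [0, 0, 0], -1],
    [[0, 0, 0], [0, 0, 0], -1],
    [[0, 0, 0], [0, 0, 0], -1]
  ]
}}

```text
t: 22.7
ee_pos: [585.3, 153.7, 265.6]
tool_rot: [0.02, 1.0, -0.0, -0.001]
force: [-0.7, -0.8, -0.8]
opening: 0.2
finger_force: 0.0
```

```bash
python3 lid.py 8
```

```text
top lid face, nest frame (array([-1.10497225, 11.79445162, 35.56561693]), array([-7.30311934e-04,  2.91159274e-03,  9.99995495e-01]), np.float64(0.8541789637559666), 2143) lid angle rad -0.0007303119335219444
side lid face, nest frame (array([ 1.23950045,  2.77550637, 36.17431534]), array([-0.00185519,  0.00196676,  0.99999635]), np.float64(0.5975524165550093), 821) lid angle rad -0.001855187359610317
22.75 [584.95768351 153.60570203 264.75963225] [0.04206923 0.16600665 0.41442405]
```

View pics/side8c.png

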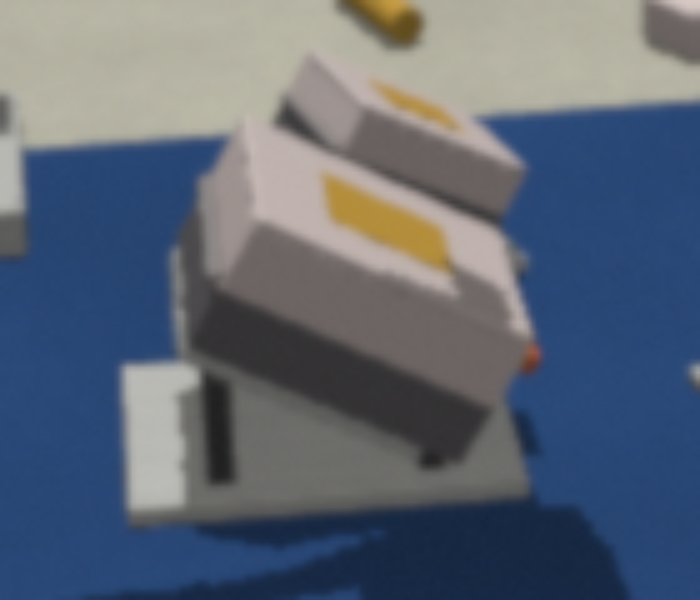

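The side crop shows the lid rim meeting the grey half in a straight line from (195,285) to (490,405) with no gap. The measured lid angle is about 0, and the robot is well clear.

```bash
python3 -c "
from bench import bot
print(bot.finish_job())"
```

```text
the job is handed in; nothing more can be done
None
```

I seated the module fully home in the pocket, pressed the lid shut rim to rim (measured lid angle about 0 rad) with at most about 24 N at the wrist, moved the arm clear without going near the bystanders, and handed the job in at about 23 s; the hand-in returned no verdict.

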